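Nip a clock bracket to the test stand and start its clamp screw

ROBOT

A 7-joint arm with a two-finger parallel gripper is mounted at the origin on the work surface. World frame = base frame: x ahead of the robot, y to its left, z up, the work surface at z = 0. Lengths are in m, angles in rad, forces in N, time in s.
With the tool pointing down it reaches from about 0.35 to 0.9 m from the base axis. Payload 8.1 kg.
Tool frame: the origin (TCP) lies on the centre line of the jaws, within the pads' length; the fingertips stand 25 mm ahead of it and the grasp point (between the pads) lies 6 mm ahead of it; z points along the fingers, y is the line along which they close (so a half turn about z gives the same grasp; the last joint's range is limited). The gripper opens to 85 mm and grips with 20 to 120 N. Pads are 22 mm wide; open, the fingers measure 114 mm over their backs; the gripper's body (76 mm by 85 mm) begins 54 mm behind the grasp point. The pads swing forward as they close: fully open they stand 13 mm farther back than shut.
Start: joints at [1.125, 0.434, 0.025, 1.573, -0.012, 1.134, -0.075], TCP at [0.21, -0.589, 0.256] pointing down, gripper open.
Joint ranges: [-2.62, 2.62], [-0.44, 2.09], [-1.27, 1.32], [0.08, 2.57], [-1.32, 4.46], [0.12, 2], [-2.74, 2.74]. Speed limits (rad/s): [2.22, 2.22, 3.01, 3.01, 3.14, 3.14, 3.14].

INTERFACE

Orientations are given as a rotation vector (axis times angle).
In Python, from workcell import status, optics, workorder gives the robot as it stands.
- The arm moves only by the tool arm_command, never from a script. Its arguments are lists of equal length, an entry for each row: "twist": the turn, a rotation vector about the tool's x, y, z in degrees, a list of three; "translation": the shift along the tool's x, y, z in cm, a list of three; "claw": the finger opening in cm, from 0 to 8.54. In form: {"twist": [[wx, wy, wz], ...], "translation": [[x, y, z], ...], "claw": [claw, ...]}. A call has 1 to 20 rows; each row shifts and turns the commanded pose from where the row before left it, along the tool's axes as they then stand; what a row does not reach is not made up. A row lasts 1/8 s, in which the tool goes at most 62.5 mm and 10.7 degrees, less where a joint would pass 70% of its speed; a pose out of reach is approached as far as the arm can. A call is refused whole if a number of a shift passes 6.25 or a number of a turn 10.7, either way. A call with a gripper value outside its range is refused whole. The fingers move at their own pace and stop on an object; "newtons" is the grip in N (left out, the last holds). Time passes only in rows, so rows that do not move let the fingers close. It gives the time, the measured TCP pose, the force, the opening and the grip force at its end, in the units of the state.
- status.sense(): the state, without advancing time (a new reading comes with each control period).
- optics.camera(name): name is "scene" or "top"; returns (picture, depth): 400x640x3 uint8, red, green, blue; 400x640 float32, m along the optical axis (not along the pixel's ray), 0 where there is no reading.
- optics.calibration(name): a dict with "mtx" (3x3 intrinsics, pixels), "dist" ([k1, k2, p1, p2, k3] as OpenCV has them; the pictures are not rectified), "rvec" (rotation vector, rad) and "tvec" (3), from world to camera coordinates, as OpenCV has them. Camera axes: x right, y down, z forward; pixel columns grow to the right and rows downward; lengths in m; the calibration is good to about 2 mm. A picture is of the moment at which its call begins. calibration takes no time and is no camera call.
- workorder.sign_off(): hands the job in; it is judged then, once.
The state is a dict: "time": time; "joint_pos": joint angles; "joint_vel": joint speeds; "tau": joint torques, N m; "tcp_pos": TCP position; "tool_rot": TCP orientation; "contact_force": force on the tool from outside, world axes, zero at the start; "wrist_torque": the same for the moment, N m; "width": opening from 0.0 (shut) to 1.0 (fully open); "finger_force": force on a finger pad.
Only numpy, scipy, OpenCV 4.12 (cv2) and the standard library are available. Lean on these libraries where they do the work, as an engineer would, in place of code of your own. Each camera call takes 0.05 s, during which the arm holds its last target. There are 200 camera calls.

TASK

Set this clock movement up on the test stand: squeeze the spring clip open, take it off the rim of the wooden tray, and let it close over the lip of the stand and the upturned flange of the bracket together, pushed well down and left gripping there by itself. Then start the knurled clamp screw without crossing its thread: turn it backward (anticlockwise from above) under light pressure until you feel it drop off the thread start, and then forward about one full turn and no more. Finish with the fingers gripping the started screw and keeping it still, and leave the movement and everything else on the bench as they are.

Things in the scene. Friction and masses are not known exactly. Their poses are not given: they have to be found in the camera images.
- clip_grip (a point): Spring clip, plated steel, black rubber grips, 20 mm wide, 82 mm tall, hung jaws down on the tray's far rim (6 mm thick, top 42 mm above the bench). Point midway between the grips at half their height, 33 mm above the pivot; z up, x across the grips (squeeze along it), y along the rim. Grips at rest: 49 mm over their outsides here; jaws reach 30 mm below the pivot. Mass 50 g.
- clip_jaw (a joint): Opening of the clip, rad: 0 closed on a 6 mm edge, -0.14 on nothing. Squeezing the grips (spring 6 to 9 N) opens the jaws to a stop at 0.5: the grips then stand parallel, 31 mm over their outsides, and the jaw ends are 18 mm apart. Pushed down, the coil at the pivot rests on the edge with the grip point 36 mm above that edge.
- lip_top (a point): Middle of the edge where the clip goes: stand's steel lip and bracket's upturned flange, upright face to face, 6 mm thick together, 120 mm long along y; top 80 mm above the bench, 35 mm above the bracket's shelf. z up, x across the edge. The screw is at x = -95, y = -90 mm from here; the movement's near side at y = +74 mm or more.
- screw_head (a point): Clamp screw: round knurled steel head, 34 mm diameter, 24 mm tall, slot across the top, on a vertical 16 mm screw, right-hand, pitch 4 mm, standing in the bracket's clearance hole over the stand's threaded boss. Point on the axis at mid-head, about 92 mm above the bench, 47 mm above the shelf. Kept upright by the hole. Mass about 220 g; turns with 0.03 N m.
- screw_turn (a joint): Turn of the screw, rad: grows clockwise seen from above (forward), falls as it is turned backward; endless. From where it stands, the thread start is met after 0.4 to 1.6 rad of backward turning and the drop is complete about 0.25 rad further; it comes again each full turn.
- screw_travel (a joint): How far the screw is down, m: 0.0003 to 0.0012 at first; rises 0.64 mm per rad turned backward, drops 4 mm at the thread start (then reads 0.004), goes down 4 mm per forward turn (0.008 after one). A closed grip carries the screw's weight, so it drops only when let go or pressed down with some 5 N; until started it can be lifted a few mm.
- stand: Test stand: grey bed 150 x 340 mm on two feet, the steel bracket lying on it (shelf 45 mm above the bench); fixed. Origin in the middle of its underside, x towards the lip, y from the screw's end to the movement's end.
- movement: Brass clock movement, 50 x 88 mm and 110 mm tall, standing on the bracket at the end away from the screw, top 155 mm above the bench; fixed, not to be pushed. Origin in the middle of its underside, on the shelf.
- tray: Open wooden parts tray, 120 (x) x 170 (y) x 42 mm, walls 6 mm, fixed. Origin in the middle of its underside; the clip hangs on its +x rim.
- barrel: Bystander: brass spring barrel, 44 mm diameter, 25 mm tall, lying in the tray; origin under its middle.
- loose_wheel: Bystander: brass clock wheel, 38 mm diameter, lying on the bracket's shelf between screw and movement; origin under its middle.
- oil: Bystander: amber oil bottle, 30 mm diameter, 62 mm tall; origin under its middle.
- loupe: Bystander: black eye loupe, 38 mm diameter, 30 mm tall; origin under its middle.
- screwdriver: Bystander: screwdriver with a wooden handle, 160 mm long, lying; origin under its middle.
- weight: Bystander: brass clock weight, 42 mm diameter, 113 mm tall, standing; origin under its middle.
Mind the look-alikes: they are no part of the job. Of the things like the part that bears clip_grip, leave any that is orange, purple or turquoise; of the rest the smaller one is meant.

How it is judged:
On the way, in this order (a step that is already met when the one before it is completed fails the run):
1. the clip is closed over lip and flange together, pushed down, and let go (x of clip_grip in the frame of lip_top between -0.01 and 0.01 m and y of clip_grip in the frame of lip_top between -0.052 and 0.052 m and z of clip_grip in the frame of lip_top between 0.03 and 0.05 m and angle between clip_grip's own z axis and vertical below 0.25 rad and value of joint clip_jaw between -0.06 and 0.15 rad and contact force between the fingers and clip below 0.2 N), for 0.3 s.
2. the screw has been turned backward past its thread start and has dropped by a pitch (value of joint screw_turn below 0.25 rad and value of joint screw_travel above 0.0028 m), for 0.1 s.
At the end, for the whole second after the job is handed in: The clip grips lip and flange by itself, upright, jaws 13 mm or more over the edge (grip point 30 to 50 mm above it). The screw is 6.8 to 9.5 mm down (drop plus one turn, about a quarter turn either way), at turn 4.4 to 7.9 rad, still, and held by the fingers with over 1.5 N (all of step 1 and value of joint screw_travel between 0.0068 and 0.0095 m and value of joint screw_turn between 4.4 and 7.9 rad and velocity of joint screw_turn between -0.1 and 0.1 rad/s and contact force between the fingers and screw above 1.5 N); the arm keeps its last pose, push and grip.
It fails at once if a bystander (bottle, loupe, screwdriver, weight, barrel or loose wheel) is moved by more than 30 mm (distance of any of oil, loupe, screwdriver, weight, barrel, loose_wheel from where it was at the start of the episode above 0.03 m).
It fails at once if the clock movement is pushed (more than 5 N) (contact force between anything else and movement above 5 N).
It fails at once if the screw is run in well past one turn (value of joint screw_travel above 0.0112 m).
It also fails if it takes over 72 s, if anything falls off the work surface, if the arm or the gripper's body presses on something with over 40 N, if the wrist force passes 120 N, or if a joint passes its speed limit or range.

## Working session

There is one attempt and no reset: what is moved stays moved. The work goes in short steps, Python scripts to look and compute and a tool call to move; the robot and the scene stay as the last step left them, time stands still between calls to the robot, and variables do not carry over. Pictures are saved under pics/ and viewed, at most 10 in all, crops included, and the job is handed in when it is done.

Besides the shell and the picture viewer there is one more tool, called after "Request:" by a JSON object that holds its "name" and its "arguments". arm_command: Moves the arm, as the interface text tells. Its arguments: {"type":"object","properties":{"twist":{"type":"array","items":{"type":"array","items":{"type":"number"}}},"translation":{"type":"array","items":{"type":"array","items":{"type":"number"}}},"claw":{"type":"array","items":{"type":"number"}},"newtons":{"type":"number"}},"required":["twist","translation","claw"]}

```bash
mkdir -p pics; cat > h.py <<'E'
import numpy as np, cv2, pickle
from scipy.spatial.transform import Rotation as R
def grab(n):
    from workcell import optics
    p,d=optics.camera(n); c=optics.calibration(n)
    pickle.dump((p,d,c),open(n+'.pkl','wb')); return p,d,c
def load(n): return pickle.load(open(n+'.pkl','rb'))
def world(n,us,vs,dep=None,z=None):
    p,d,c=load(n); M=np.array(c['mtx']);D=np.array(c['dist'])
    Rm=R.from_rotvec(np.ravel(c['rvec'])).as_matrix();t=np.ravel(c['tvec'])
    us=np.atleast_1d(us);vs=np.atleast_1d(vs)
    q=cv2.undistortPoints(np.stack([us,vs],-1).astype(float)[:,None],M,D)[:,0]
    r=np.c_[q,np.ones(len(q))]
    if z is not None:
        o=-Rm.T@t; w=r@Rm; return o+w*((z-o[2])/w[:,2])[:,None]
    if dep is None: dep=d[vs.astype(int),us.astype(int)]
    return (r*np.asarray(dep)[:,None]-t)@Rm
def cloud(n):
    p,d,c=load(n); v,u=np.nonzero(d>0)
    return world(n,u,v),p[v,u],u,v
def save(n,f,box=None,s=1):
    p=load(n)[0][:,:,::-1]
    if box: p=p[box[1]:box[3],box[0]:box[2]]
    cv2.imwrite('pics/'+f,cv2.resize(p,None,fx=s,fy=s,interpolation=cv2.INTER_CUBIC))
E
python3 - <<'E'
from h import *
from workcell import status
for n in('scene','top'): grab(n); save(n,n+'0.png',s=1.25)
for n in('scene','top'):
    c=load(n)[2]; Rm=R.from_rotvec(np.ravel(c['rvec'])).as_matrix(); print(n,-Rm.T@np.ravel(c['tvec']),Rm[2])
s=status.sense();print({k:np.round(v,3) for k,v in s.items()})
E
```

```text
scene [ 1.0413043  -0.53119156  0.71119893] [-0.50156696  0.57746227 -0.64418003]
top [0.38481981 0.02330815 0.99134933] [ 0.18671036 -0.02524553 -0.98209058]
{'time': np.float64(0.1), 'joint_pos': array([ 1.125,  0.435,  0.025,  1.574, -0.012,  1.134, -0.075]), 'joint_vel': array([-0.001, -0.001,  0.001, -0.003, -0.001,  0.   , -0.001]), 'tau': array([ 3.0000e-03, -6.7176e+01,  1.0280e+00, -3.1690e+01,  1.6000e-02,
        7.0000e-03, -0.0000e+00]), 'tcp_pos': array([ 0.21 , -0.588,  0.256]), 'tool_rot': array([-3.094e+00, -5.360e-01,  1.000e-03]), 'contact_force': array([ 0.711, -0.137,  0.847]), 'wrist_torque': array([ 0.004,  0.061, -0.043]), 'finger_force': np.float64(0.0), 'width': np.float64(0.999)}
```

View pics/scene0.png

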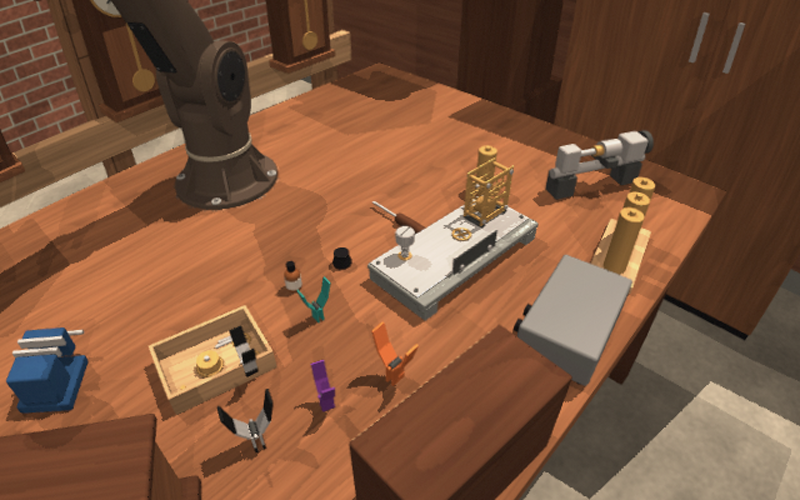

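View pics/top0.png

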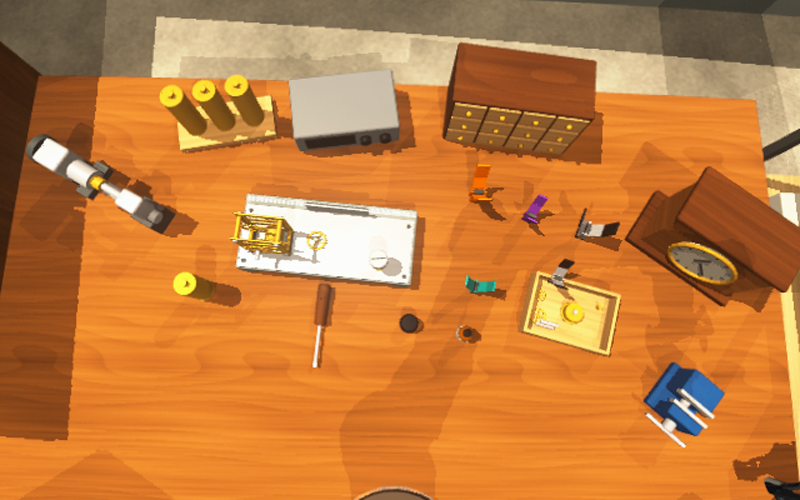

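The scene view shows the tray at (210,350), with a black-gripped clip on its far rim at (245,350). A larger look-alike lies at (250,420), and the stand is at (455,250) with its screw at (405,240). In the top view the clip is at (562,272), the screw at (378,258) and the lip runs along (340,208).

```bash
python3 - <<'E'
from h import *
save('top','t1.png',(400,140,520,300),5) if 0 else None
a=load('top')[0][140:300,400:520,::-1]; b=load('scene')[0][235:335,110:230,::-1]
A=cv2.resize(a,(450,600),interpolation=cv2.INTER_CUBIC)
cv2.imwrite('pics/c1.png',A)
cv2.imwrite('pics/c2.png',cv2.resize(b,None,fx=6,fy=6,interpolation=cv2.INTER_CUBIC)[:600,:720])
for n in('top','scene'):
    W,C,u,v=cloud(n)
    hx=world(n,[448 if n=='top' else 195],[218 if n=='top' else 280])[0]; print(n,'clip px',hx)
    # screw top
    sx=world(n,[302 if n=='top' else 324],[208 if n=='top' else 186])[0]; print('screw',sx)
    m=(abs(W[:,2]-.104)<.006)&(np.hypot(*(W[:,:2]-sx[:2]).T)<.04); print('screw top',m.sum(),W[m].mean(0) if m.any() else 0,W[m].min(0) if m.any() else 0,W[m].max(0) if m.any() else 0)
    m=(abs(W[:,2]-.08)<.004)&(np.hypot(*(W[:,:2]-sx[:2]-[.095,.09]).T)<.11); print('lip',m.sum())
    if m.any():
        print(W[m].min(0),W[m].max(0),np.median(W[m],0)); np.savetxt(n+'lip.txt',np.c_[u[m],v[m],W[m]*1000],fmt='%d')
    m=(abs(W[:,2]-.042)<.004)&(np.hypot(*(W[:,:2]-hx[:2]).T)<.2); print('tray rim',m.sum())
    if m.any(): r=cv2.minAreaRect((W[m][:,:2]*1000).astype(np.float32)); print(r)
    m=(W[:,2]>.05)&(W[:,2]<.15)&(np.hypot(*(W[:,:2]-hx[:2]).T)<.06)
    print('clip hi',m.sum()); print(np.c_[u[m],v[m],np.round(W[m]*1000),C[m]][::max(1,m.sum()//60)].astype(int))
E
head -60 toplip.txt
```

```text
top clip px [ 0.53271747 -0.31078538  0.05264896]
screw [0.53998013 0.04072659 0.10243751]
screw top 182 [0.54256158 0.04103245 0.10398992] [0.52637469 0.02484804 0.09852806] [0.56106302 0.05671443 0.10912627]
lip 170
[0.56778828 0.06506157 0.07602612] [0.65176258 0.22305525 0.08376091] [0.64391203 0.13514095 0.0799491 ]
tray rim 779
((532.4466552734375, -308.30316162109375), (321.7460021972656, 252.17526245117188), 74.85313415527344)
clip hi 178
[[ 452  207  552 -306   95   93   57   33]
 [ 451  208  550 -304   94   54   32   20]
 [ 453  208  550 -310   92   62   41   29]
 [ 455  208  550 -313   95   70   46   32]
 [ 450  209  549 -304   87   54   32   20]
 [ 452  209  547 -306   95   53   31   18]
 [ 454  209  548 -311   93   53   31   18]
 [ 456  209  548 -316   93   60   39   26]
 [ 458  209  548 -321   93   72   47   30]
 [ 449  210  547 -304   81   55   33   20]
 [ 451  210  547 -307   85   54   31   18]
 [ 453  210  547 -312   85   52   30   16]
 [ 455  210  546 -315   89   53   30   18]
 [ 457  210  546 -319   93   53   32   18]
 [ 459  210  546 -323   93  134   69   29]
 [ 4
[... 6996 characters left out ...]
8 163 649 148 79
259 163 649 145 79
260 163 648 142 83
261 163 649 141 79
262 163 648 138 82
245 164 646 178 78
246 164 646 176 77
247 164 646 174 78
248 164 646 171 78
249 164 646 169 78
250 164 645 166 81
251 164 646 164 81
252 164 646 162 80
253 164 645 159 82
254 164 647 157 77
255 164 646 155 79
256 164 647 153 77
257 164 646 150 81
258 164 647 148 78
259 164 646 145 80
260 164 646 143 81
261 164 646 140 83
262 164 647 138 80
263 164 647 136 80
264 164 647 133 79
265 164 647 131 80
266 164 646 128 81
267 164 648 127 77
268 164 647 124 78
269 164 647 121 81
270 164 647 119 81
271 164 647 117 80
256 165 644 152 77
257 165 644 150 80
258 165 644 147 80
259 165 644 145 81
260 165 644 143 80
```

View pics/c1.png

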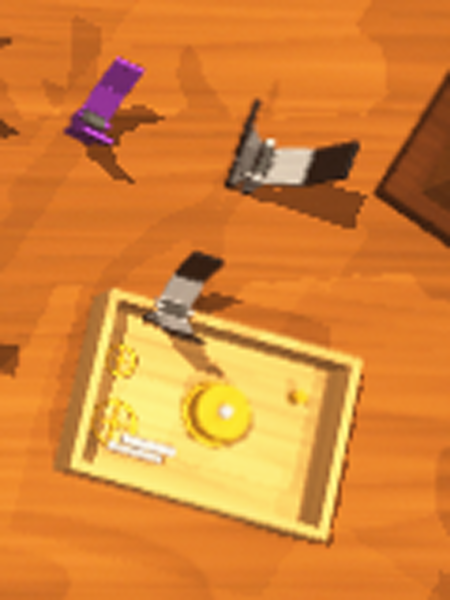

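View pics/c2.png

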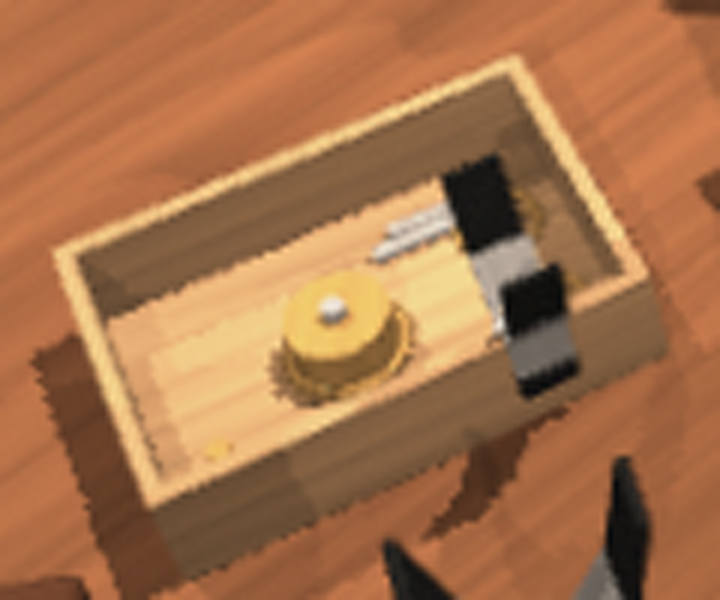

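The c1 crop shows the right clip at (190,295), on the tray's far rim with its grips spread across it; the bigger plain one stands at (290,160). The c2 crop shows its two black grips at (485,200) and (535,290), and the barrel at (340,320). Next I'll fit the rim, clip and lip lines.

```bash
python3 - <<'E'
from h import *
for n in('top','scene'):
    W,C,u,v=cloud(n); W=W*1000; S=np.array([544,40])
    m=(abs(W[:,2]-80)<5)&(abs(W[:,0]-645)<14)&(W[:,1]>50)&(W[:,1]<205)
    P=W[m]; vx,vy,x0,y0=cv2.fitLine(P[:,:2].astype(np.float32),cv2.DIST_HUBER,0,.01,.01).ravel()
    if vy<0: vx,vy=-vx,-vy
    t=(P[:,:2]-[x0,y0])@[vx,vy]; 
    print(n,'lip yaw',np.degrees(np.arctan2(-vx,vy)),'ends',[(x0+vx*q,y0+vy*q) for q in (np.percentile(t,1),np.percentile(t,99))],'mid',x0,y0,'wid',np.percentile((P[:,:2]-[x0,y0])@[vy,-vx],[3,97]),np.median(P[:,2]),m.sum())
    # bench/shelf heights
    m=(abs(W[:,2]-45)<5)&(np.abs(W[:,0]-560)<60)&(np.abs(W[:,1]-100)<100); print('shelf z',np.median(W[m][:,2]))
    m=(W[:,2]<8)&(np.abs(W[:,0]-450)<60)&(np.abs(W[:,1]+150)<40); print('bench z',np.median(W[m][:,2]))
    # tray rim
    m=(abs(W[:,2]-42)<3.5)&(W[:,1]<-210)&(W[:,1]>-430)&(W[:,0]>370)&(W[:,0]<570)&(C[:,0]>170)&(C[:,2]<C[:,0]*.75)
    r=cv2.minAreaRect(W[m][:,:2].astype(np.float32)); print('tray',m.sum(),r)
    print(cv2.boxPoints(r).round().tolist())
    # dark grips
    dk=(C.max(1)<75)|((C[:,0]<100)&(C[:,0]-C[:,2]<45))
    near=(np.hypot(W[:,0]-524,W[:,1]+308)<50)
    for nm,sel in(('A',W[:,0]>527),('B',W[:,0]<520)):
        m=dk&near&sel&(W[:,2]>88)&(W[:,2]<104)
        if m.sum(): print(nm,m.sum(),W[m].mean(0).round(1),W[m].min(0).round(),W[m].max(0).round())
E
```

```text
top lip yaw -4.6905823 ends [(np.float64(639.9161402491528), np.float64(65.08864023905993)), (np.float64(649.2483659152639), np.float64(178.8276272102005))] mid 644.57825 121.90931 wid [-2.72563152  3.57696679] 79.76965358297491 151
shelf z 45.206271606317145
bench z 0.09519339359142712
tray 578 ((458.1279602050781, -335.0906066894531), (171.60340881347656, 122.6965560913086), 74.8545150756836)
[[376.0, -402.0], [495.0, -434.0], [540.0, -268.0], [421.0, -236.0]]
A 18 [ 547.8 -313.2   92.5] [ 544. -321.   88.] [ 550. -304.   95.]
B 5 [ 500.9 -297.8   92.8] [ 498. -304.   90.] [ 503. -292.   96.]
scene lip yaw -3.9042494 ends [(np.float64(642.4178901183933), np.float64(63.92292287331305)), (np.float64(650.4169812424188), np.float64(181.12971018712878))] mid 646.25543 120.15256 wid [-4.74827252  2.6504381 ] 79.58156226780909 142
shelf z 45.23766537051937
bench z -0.09528602122038565
tray 630 ((456.9914245605469, -334.8905029296875), (169.8525848388672, 123.80972290039062), 75.05536651611328)
[[375.0, -401.0], [495.0, -433.0], [539.0, -269.0], [419.0, -237.0]]
A 29 [ 550.2 -314.5   92.9] [ 547. -323.   89.] [ 554. -306.   96.]
B 41 [ 500.4 -301.1   92.3] [ 497. -310.   88.] [ 505. -291.   96.]
```

```bash
cat >> h.py <<'E'
def plan(x,y,z,yaw,s=None):
    """tool twist (deg, to do first) then shift in cm in rotated tool axes; yaw = world angle of tool y, deg (mod 180)"""
    from workcell import status
    s=s or status.sense(); T=R.from_rotvec(s['tool_rot'])
    g=R.from_euler('z',yaw).as_matrix() if 0 else None
    a=np.radians(yaw); best=None
    for k in(0,np.pi):
        yv=np.array([np.cos(a+k),np.sin(a+k),0]); zv=np.array([0,0,-1.]); xv=np.cross(yv,zv)
        G=R.from_matrix(np.c_[xv,yv,zv]); w=(T.inv()*G).as_rotvec(degrees=True)
        sh=G.inv().apply(np.array([x,y,z])-s['tcp_pos'])*100
        print('twist',w.round(1),'then shift cm',sh.round(2))
def st():
    from workcell import status
    s=status.sense(); T=R.from_rotvec(s['tool_rot']).as_matrix()
    print('t',s['time'].round(2),'tcp',s['tcp_pos'].round(4),'yaw_y',np.degrees(np.arctan2(T[1,1],T[0,1])).round(1),'tilt',np.degrees(np.arccos(-T[2,2])).round(2),'F',s['contact_force'].round(1),'w',round(float(s['width'])*8.54,2),'ff',round(float(s['finger_force']),1),'j',s['joint_pos'].round(2))
E
python3 - <<'E'
from h import *
st()
plan(.5255,-.307,.20,-15.3)
W,C,u,v=cloud('top'); W=np.r_[W,(cloud('scene')[0])]*1000
d=np.c_[W[:,0]-525.5,W[:,1]+307]; a=np.radians(-15.3); X=d@[np.cos(a),np.sin(a)];Y=d@[-np.sin(a),np.cos(a)]
m=(W[:,2]>47)&(W[:,2]<200)&(abs(X)<110)&(abs(Y)<60)&(np.hypot(X/1.1,Y)>28)
for b in np.unique(np.round(X[m]/10)*10):
    k=m&(abs(X-b)<5); print(b,k.sum(),Y[k].min().round(),Y[k].max().round(),W[k][:,2].max().round())
E
```

```text
Traceback (most recent call last):
  File "h.py", line 39, in st
    print('t',s['time'].round(2),'tcp',s['tcp_pos'].round(4),'yaw_y',np.degrees(np.arctan2(T[1,1],T[0,1])).round(1),'tilt',np.degrees(np.arccos(-T[2,2])).round(2),'F',s['contact_force'].round(1),'w',round(float(s['width'])*8.54,2),'ff',round(float(s['finger_force']),1),'j',s['joint_pos'].round(2))
              ^^^^^^^^^^^^^^^
AttributeError: 'float' object has no attribute 'round'
```

```bash
sed -i "s/s\['time'\].round(2)/round(float(s['time']),2)/; /g=R.from_euler/d" h.py
python3 - <<'E'
from h import *
st()
plan(.5255,-.307,.20,-15.3)
W,C,u,v=cloud('top'); W=np.r_[W,(cloud('scene')[0])]*1000
d=np.c_[W[:,0]-525.5,W[:,1]+307]; a=np.radians(-15.3); X=d@[np.cos(a),np.sin(a)];Y=d@[-np.sin(a),np.cos(a)]
m=(W[:,2]>47)&(W[:,2]<200)&(abs(X)<110)&(abs(Y)<60)&(np.hypot(X/1.1,Y)>28)
for b in np.unique(np.round(X[m]/10)*10):
    k=m&(abs(X-b)<5); print(b,k.sum(),Y[k].min().round(),Y[k].max().round(),W[k][:,2].max().round())
E
```

```text
t 0.1 tcp [ 0.2099 -0.5883  0.2556] yaw_y -70.4 tilt 0.08 F [ 0.7 -0.1  0.8] w 8.53 ff 0.0 j [ 1.13  0.44  0.02  1.57 -0.01  1.13 -0.08]
twist [ -0.1  -0.  -55.1] then shift cm [35.46 23.02  5.56]
twist [-0.000e+00  1.000e-01  1.249e+02] then shift cm [-35.46 -23.02   5.56]
-30.0 1 -11.0 -11.0 92.0
100.0 72 -60.0 -11.0 76.0
110.0 89 -60.0 -1.0 103.0
```

Request:
{"name": "arm_command", "arguments": {"twist": [[0,0,-7.9],[0,0,-7.9],[0,0,-7.9],[0,0,-7.9],[0,0,-7.9],[0,0,-7.9],[0,0,-7.7],[0,0,0],[0,0,0],[0,0,0],[0,0,0],[0,0,0],[0,0,0],[0,0,0],[0,0,0],[0,0,0]], "translation": [[0,0,0],[0,0,0],[0,0,0],[0,0,0],[0,0,0],[0,0,0],[0,0,0],[3.94,2.56,0],[3.94,2.56,0],[3.94,2.56,0.5],[3.94,2.56,0.5],[3.94,2.56,0.8],[3.94,2.56,0.8],[3.94,2.56,1],[3.94,2.56,1],[3.94,2.56,1]], "claw": [8,8,7,7,7,7,7,7,7,7,7,7,7,7,7,7], "newtons": 20}}

```text
time: 2.1
tcp_pos: [0.5264, -0.3061, 0.1996]
tool_rot: [-2.497, -1.906, 0.001]
contact_force: [0.5, -0.9, 0.2]
width: 0.819
finger_force: 0.0
```

```bash
python3 - <<'E'
from h import *
st(); plan(.5255,-.307,.083,-15.3)
E
```

```text
t 2.1 tcp [ 0.5264 -0.3061  0.1996] yaw_y -15.3 tilt 0.03 F [ 0.5 -0.9  0.2] w 6.99 ff 0.0 j [ 0.64  0.48 -0.29  1.66  0.16  1.02  0.03]
twist [-0.  0.  0.] then shift cm [-0.11 -0.07 11.66]
twist [-0.0e+00 -1.0e-01 -1.8e+02] then shift cm [ 0.11  0.07 11.66]
```

Request:
{"name": "arm_command", "arguments": {"twist": [[0,0,0],[0,0,0],[0,0,0],[0,0,0],[0,0,0],[0,0,0],[0,0,0]], "translation": [[-0.11,-0.07,3],[0,0,3],[0,0,2.5],[0,0,2],[0,0,1.1],[0,0,0],[0,0,0]], "claw": [7,7,7,7,7,7,7]}}

```text
time: 2.98
tcp_pos: [0.5252, -0.3083, 0.0851]
tool_rot: [2.496, 1.906, 0.001]
contact_force: [-0.1, 0.8, -0.5]
width: 0.815
finger_force: 0.0
```

```bash
python3 - <<'E'
from h import *
st(); 
a=[]
for n,b in(('scene',(140,200,260,320)),('top',(400,180,480,260))):
    grab(n); p=load(n)[0][b[1]:b[3],b[0]:b[2],::-1]; a.append(cv2.resize(p,(400,400),interpolation=cv2.INTER_CUBIC))
cv2.imwrite('pics/g1.png',np.hstack(a))
E
```

```text
t 2.98 tcp [ 0.5252 -0.3083  0.0851] yaw_y -15.3 tilt 0.06 F [-0.1  0.8 -0.5] w 6.96 ff 0.0 j [ 0.62  0.61 -0.26  1.77  0.21  0.79 -0.01]
```

View pics/g1.png

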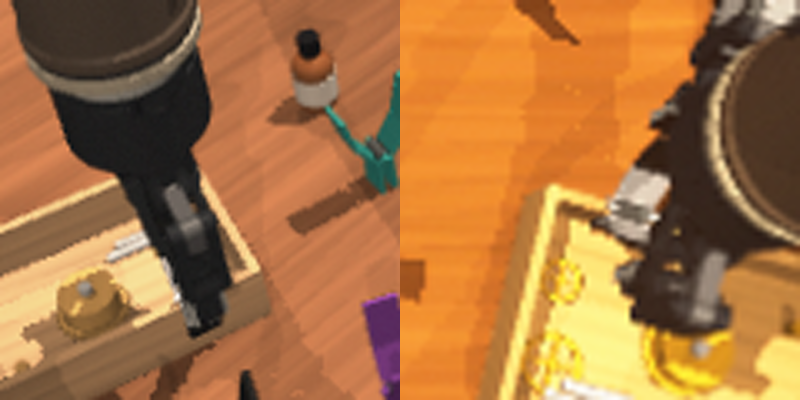

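The picture shows the open fingers straddling the clip over the rim, at (190,270) in the scene view and (640,240) in the top view. I'll squeeze it now.

Request:
{"name": "arm_command", "arguments": {"twist": [[0,0,0],[0,0,0],[0,0,0],[0,0,0],[0,0,0],[0,0,0],[0,0,0],[0,0,0]], "translation": [[0,0,0],[0,0,0],[0,0,0],[0,0,0],[0,0,0],[0,0,0],[0,0,0],[0,0,0]], "claw": [5,4,3,2.8,2.8,2.8,2.8,2.8], "newtons": 30}}

```text
time: 4.08
tcp_pos: [0.5244, -0.3083, 0.0858]
tool_rot: [2.497, 1.906, -0.001]
contact_force: [-4.4, 2.5, 13.6]
width: 0.346
finger_force: 28.6
```

```bash
python3 -c "
from h import *
st()"
```

```text
t 4.08 tcp [ 0.5244 -0.3083  0.0858] yaw_y -15.3 tilt 0.04 F [-4.4  2.5 13.6] w 2.95 ff 28.6 j [ 0.62  0.61 -0.26  1.77  0.21  0.79 -0.01]
```

Request:
{"name": "arm_command", "arguments": {"twist": [[0,0,0],[0,0,0],[0,0,0],[0,0,0],[0,0,0],[0,0,0],[0,0,0]], "translation": [[0,0,-1],[0,0,-2],[0,0,-2.5],[0,0,-3],[0,0,-3],[0,0,-3],[0,0,0]], "claw": [2.8,2.8,2.8,2.8,2.8,2.8,2.8]}}

```text
time: 4.95
tcp_pos: [0.5261, -0.3086, 0.2323]
tool_rot: [2.493, 1.904, 0.004]
contact_force: [0.2, 1.3, -0.9]
width: 0.348
finger_force: 30.5
```

```bash
python3 - <<'E'
from h import *
st(); plan(.6454,.1222,.23,-4.4)
grab('scene')
save('scene','l1.png',(100,130,300,330),3)
E
```

```text
t 4.95 tcp [ 0.5261 -0.3086  0.2323] yaw_y -15.3 tilt 0.3 F [ 0.2  1.3 -0.9] w 2.97 ff 30.5 j [ 0.65  0.45 -0.3   1.63  0.15  1.08  0.05]
twist [  0.3   0.1 -10.9] then shift cm [43.86  8.59  0.23]
twist [ 1.000e-01 -4.000e-01  1.691e+02] then shift cm [-43.86  -8.59   0.23]
```

View pics/l1.png

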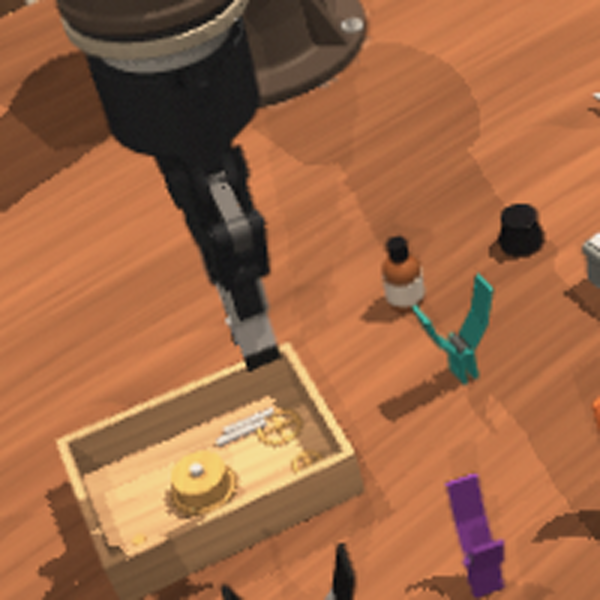

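The clip is held in the fingers, jaws down at (255,340), and it is off the rim. I'll carry it to above the lip.

Request:
{"name": "arm_command", "arguments": {"twist": [[0,0,-5.5],[0,0,-5.4],[0,0,0],[0,0,0],[0,0,0],[0,0,0],[0,0,0],[0,0,0],[0,0,0],[0,0,0],[0,0,0],[0,0,0],[0,0,0],[0,0,0],[0,0,0]], "translation": [[0,0,0],[0,0,0],[3,0.6,0],[4,0.8,0],[4,0.8,0],[4,0.8,0],[4,0.8,0],[4,0.8,0],[4,0.8,0],[4,0.8,0],[4,0.8,0],[4,0.8,0],[3,0.5,0],[1,0.2,0],[0,0,0]], "claw": [2.8,2.8,2.8,2.8,2.8,2.8,2.8,2.8,2.8,2.8,2.8,2.8,2.8,2.8,2.8]}}

```text
time: 6.88
tcp_pos: [0.6419, 0.1139, 0.2285]
tool_rot: [-2.303, -2.136, 0.002]
contact_force: [0.2, -0.1, -0.2]
width: 0.347
finger_force: 30.5
```

```bash
python3 - <<'E'
from h import *
st(); plan(.6448,.114,.17,-4.4)
a=[]
for n,b in(('scene',(300,100,440,240)),('top',(200,100,320,220))):
    grab(n); p=load(n)[0][b[1]:b[3],b[0]:b[2],::-1]; a.append(cv2.resize(p,(400,400),interpolation=cv2.INTER_CUBIC))
cv2.imwrite('pics/g2.png',np.hstack(a))
W=np.r_[cloud('scene')[0],cloud('top')[0]]*1000
a=np.radians(-4.4); d=np.c_[W[:,0]-645.4,W[:,1]-122.2]; X=d@[np.cos(a),np.sin(a)];Y=d@[-np.sin(a),np.cos(a)]
for z in range(100,260,10):
    m=(abs(W[:,2]-z)<5)&(abs(X)<70)&(abs(Y)<50)
    if m.sum(): print(z,m.sum(),X[m].min().round(),X[m].max().round(),Y[m].min().round(),Y[m].max().round())
E
```

```text
t 6.88 tcp [0.6419 0.1139 0.2285] yaw_y -4.3 tilt 0.08 F [ 0.2 -0.1 -0.2] w 2.96 ff 30.5 j [ 0.01  0.54 -0.41  1.51  0.23  1.14 -0.52]
twist [-0.1  0.   0.1] then shift cm [0.03 0.29 5.85]
twist [-1.000e-01 -1.000e-01 -1.799e+02] then shift cm [-0.03 -0.29  5.85]
160 29 -18.0 10.0 -17.0 5.0
170 52 -15.0 9.0 -18.0 4.0
180 38 -11.0 7.0 -19.0 4.0
190 57 -12.0 6.0 -20.0 3.0
200 40 -15.0 17.0 -19.0 3.0
210 64 -30.0 23.0 -20.0 3.0
220 85 -32.0 25.0 -22.0 -0.0
230 92 -32.0 26.0 -22.0 1.0
240 85 -29.0 24.0 -22.0 -0.0
250 105 -48.0 43.0 -24.0 2.0
```

View pics/g2.png

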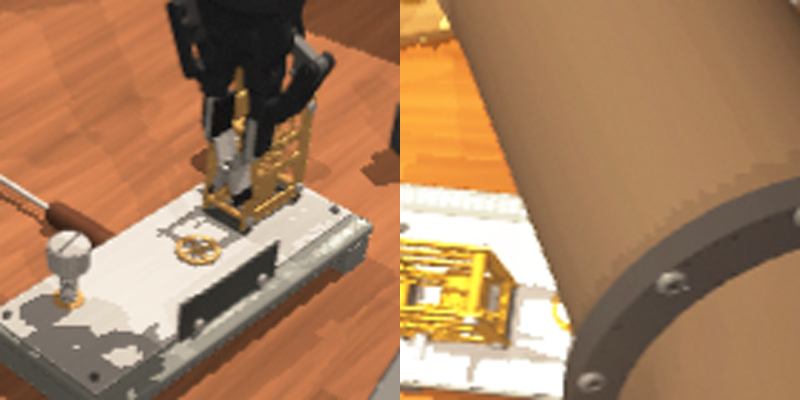

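The clip hangs open over the bracket, jaws at (237,195) in the left half of the picture, clear of the movement and wheel; the dark lip is at (230,290). The cloud puts the jaws about 3 mm off in x, which matches the TCP error, so I'll shift that and descend.

Request:
{"name": "arm_command", "arguments": {"twist": [[0,0,0],[0,0,0],[0,0,0],[0,0,0],[0,0,0]], "translation": [[0,0.3,2],[0,0,2],[0,0,2],[0,0,1],[0,0,0]], "claw": [2.8,2.8,2.8,2.8,2.8]}}

```text
time: 7.6
tcp_pos: [0.6447, 0.1131, 0.1581]
tool_rot: [-2.305, -2.134, 0.003]
contact_force: [0.2, -0.4, 0.1]
width: 0.348
finger_force: 30.5
```

```bash
python3 - <<'E'
from h import *
st(); plan(.6448,.114,.124,-4.4)
grab('scene')
W=cloud('scene')[0]*1000
a=np.radians(-4.4); d=np.c_[W[:,0]-645.4,W[:,1]-122.2]; X=d@[np.cos(a),np.sin(a)];Y=d@[-np.sin(a),np.cos(a)]
for z in range(50,160,8):
    m=(abs(W[:,2]-z)<4)&(abs(X)<30)&(abs(Y+8)<14)
    if m.sum(): print(z,m.sum(),X[m].min().round(),X[m].max().round(),Y[m].min().round(),Y[m].max().round())
save('scene','g3.png',(330,130,430,230),5)
E
```

```text
t 7.6 tcp [0.6447 0.1131 0.1581] yaw_y -4.4 tilt 0.11 F [ 0.2 -0.4  0.1] w 2.98 ff 30.5 j [-0.    0.61 -0.39  1.58  0.26  1.01 -0.55]
twist [-0.1  0.  -0. ] then shift cm [0.09 0.   3.41]
twist [1.0e-01 2.0e-01 1.8e+02] then shift cm [-0.09 -0.    3.41]
50 19 -28.0 5.0 -19.0 4.0
58 17 1.0 4.0 -20.0 5.0
66 22 2.0 4.0 -21.0 6.0
74 18 1.0 4.0 -21.0 3.0
82 15 -3.0 3.0 -22.0 -8.0
90 19 -12.0 14.0 -18.0 4.0
98 36 -12.0 14.0 -20.0 3.0
106 35 -8.0 11.0 -18.0 4.0
114 25 -8.0 8.0 -20.0 1.0
122 42 -10.0 9.0 -20.0 -0.0
130 31 -12.0 11.0 -19.0 3.0
138 44 -22.0 27.0 -20.0 -0.0
146 61 -29.0 29.0 -21.0 -0.0
154 57 -26.0 30.0 -22.0 2.0
```

View pics/g3.png

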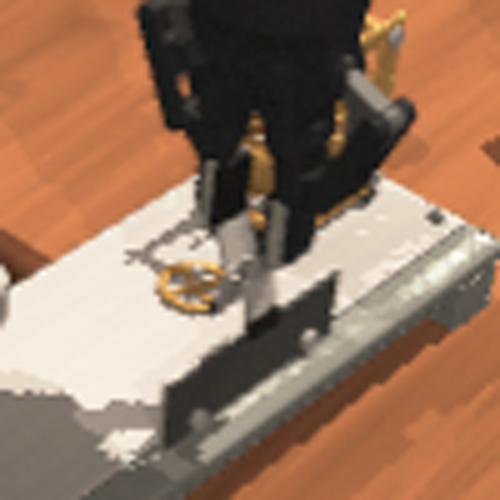

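The jaws at (255,310) straddle the lip's top edge. In the cloud the jaws span -12 to 14 mm and the lip is within ±4 mm, so I'll push down.

Request:
{"name": "arm_command", "arguments": {"twist": [[0,0,0],[0,0,0],[0,0,0],[0,0,0],[0,0,0]], "translation": [[0,-0.05,1],[0,0,1],[0,0,0.7],[0,0,0.4],[0,0,0]], "claw": [2.8,2.8,2.8,2.8,2.8]}}

```text
time: 8.28
tcp_pos: [0.6445, 0.1139, 0.1279]
tool_rot: [-2.304, -2.135, 0.001]
contact_force: [0.1, -0.7, -0.2]
width: 0.344
finger_force: 30.5
```

Request:
{"name": "arm_command", "arguments": {"twist": [[0,0,0],[0,0,0],[0,0,0]], "translation": [[0,0,0.2],[0,0,0.2],[0,0,0]], "claw": [2.8,2.8,2.8]}}

```text
time: 8.65
tcp_pos: [0.6447, 0.114, 0.1243]
tool_rot: [2.304, 2.135, 0.0]
contact_force: [0.7, -0.1, -1.1]
width: 0.345
finger_force: 30.5
```

```bash
python3 -c "
from h import *
st()"
```

```text
t 8.65 tcp [0.6447 0.114  0.1243] yaw_y -4.4 tilt 0.0 F [ 0.7 -0.1 -1.1] w 2.95 ff 30.5 j [-0.01  0.64 -0.38  1.61  0.28  0.94 -0.56]
```

Request:
{"name": "arm_command", "arguments": {"twist": [[0,0,0],[0,0,0]], "translation": [[0,0,0.2],[0,0,0]], "claw": [2.8,2.8]}}

```text
time: 8.9
tcp_pos: [0.6449, 0.1141, 0.1239]
tool_rot: [2.304, 2.135, 0.001]
contact_force: [-4.2, -1.7, 12.6]
width: 0.346
finger_force: 32.2
```

Request:
{"name": "arm_command", "arguments": {"twist": [[0,0,0],[0,0,0]], "translation": [[0,0,0.2],[0,0,0]], "claw": [2.8,2.8]}}

```text
time: 9.15
tcp_pos: [0.645, 0.1142, 0.1236]
tool_rot: [2.303, 2.134, 0.002]
contact_force: [-10.2, -3.7, 26.7]
width: 0.348
finger_force: 34.1
```

Coil seated at the predicted height (arm stiffness is about 7 N/mm). I'll relax the push and let go.

Request:
{"name": "arm_command", "arguments": {"twist": [[0,0,0],[0,0,0],[0,0,0],[0,0,0],[0,0,0],[0,0,0],[0,0,0],[0,0,0],[0,0,0]], "translation": [[0,0,-0.2],[0,0,0],[0,0,0],[0,0,0],[0,0,0],[0,0,0],[0,0,0],[0,0,0],[0,0,0]], "claw": [2.8,3.5,4.2,5,5.8,6.8,7,7,7]}}

```text
time: 10.28
tcp_pos: [0.6447, 0.1139, 0.1223]
tool_rot: [2.304, 2.135, -0.0]
contact_force: [0.9, 0.1, 0.1]
width: 0.821
finger_force: 0.0
```

Request:
{"name": "arm_command", "arguments": {"twist": [[0,0,0],[0,0,0],[0,0,0],[0,0,0],[0,0,0],[0,0,0],[0,0,0]], "translation": [[0,0,0],[0,0,-2],[0,0,-3],[0,0,-4],[0,0,-4],[0,0,-1],[0,0,0]], "claw": [7,7,7,7,7,7,7]}}

```text
time: 11.15
tcp_pos: [0.6449, 0.1141, 0.2636]
tool_rot: [2.304, 2.135, 0.003]
contact_force: [0.1, 0.7, 0.2]
width: 0.817
finger_force: 0.0
```

```bash
python3 - <<'E'
from h import *
st(); plan(.5442,.0400,.20,-15)
grab('scene')
W=cloud('scene')[0]*1000
a=np.radians(-4.4); d=np.c_[W[:,0]-645.4,W[:,1]-122.2]; X=d@[np.cos(a),np.sin(a)];Y=d@[-np.sin(a),np.cos(a)]
for z in range(50,160,8):
    m=(abs(W[:,2]-z)<4)&(abs(X)<40)&(abs(Y+8)<18)
    if m.sum(): print(z,m.sum(),X[m].min().round(),X[m].max().round(),Y[m].min().round(),Y[m].max().round())
save('scene','g4.png',(310,130,430,230),5)
E
```

```text
t 11.15 tcp [0.6449 0.1141 0.2636] yaw_y -4.4 tilt 0.11 F [0.1 0.7 0.2] w 6.98 ff 0.0 j [ 0.01  0.52 -0.41  1.46  0.21  1.21 -0.51]
twist [ 0.1 -0.  10.6] then shift cm [-9.77 -7.81  6.36]
twist [ 1.000e-01  2.000e-01 -1.694e+02] then shift cm [9.77 7.81 6.36]
50 36 -39.0 4.0 -25.0 8.0
58 11 2.0 6.0 -24.0 2.0
66 21 2.0 7.0 -24.0 1.0
74 24 1.0 7.0 -24.0 10.0
82 40 -7.0 7.0 -26.0 10.0
90 31 -10.0 8.0 -19.0 4.0
98 52 -15.0 13.0 -20.0 3.0
106 30 -19.0 20.0 -17.0 3.0
114 38 -22.0 22.0 -18.0 2.0
122 34 -26.0 24.0 -19.0 4.0
130 38 -28.0 26.0 -20.0 1.0
138 37 -29.0 28.0 -18.0 2.0
```

View pics/g4.png

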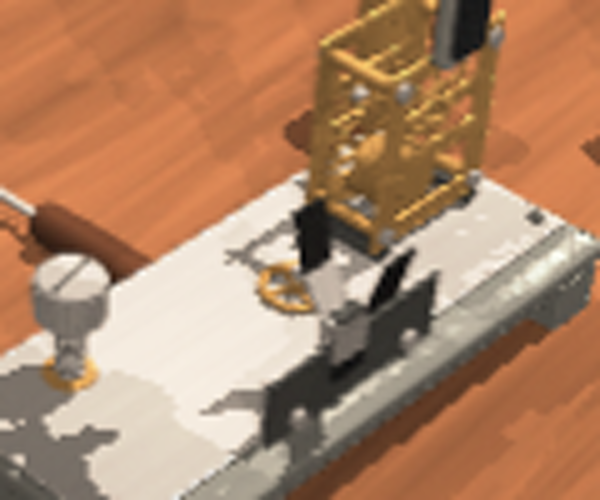

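The picture shows the clip upright on the lip with its jaws closed at (350,335), the grips spread at (310,235) and (390,280), the movement untouched, and the screw head at (70,290). Now the screw.

```bash
python3 - <<'E'
from h import *
plan(.5442,.0400,.098,-4.4)
W=cloud('scene')[0]*1000
m=(np.hypot(W[:,0]-544.5,W[:,1]-40)<30)&(W[:,2]>85)&(W[:,2]<112)
P=W[m]; t=P[P[:,2]>100]; print(len(t),t.min(0),t.max(0),np.median(t[:,2]), cv2.minEnclosingCircle(t[:,:2].astype(np.float32)))
E
```

```text
twist [-0.  0.  0.] then shift cm [-8.14 -9.43 16.42]
twist [  -0.   -0. -180.] then shift cm [ 8.14  9.43 16.42]
127 [528.13404592  22.23399    100.02035721] [560.9164895   57.21487201 107.8857559 ] 104.07658393213234 ((544.244873046875, 38.873172760009766), 18.341888427734375)
```

Request:
{"name": "arm_command", "arguments": {"twist": [[0,0,0],[0,0,0],[0,0,0],[0,0,0],[0,0,0],[0,0,0],[0,0,0],[0,0,0],[0,0,0]], "translation": [[-2.7,-3.1,0],[-2.7,-3.1,0],[-2.8,-3.2,1],[0,0,4],[0,0,4],[0,0,3.5],[0,0,2.5],[0,0,1.4],[0,0,0]], "claw": [7,7,7,7,7,7,7,7,7]}}

```text
time: 12.32
tcp_pos: [0.5438, 0.0393, 0.0972]
tool_rot: [-2.303, -2.134, 0.003]
contact_force: [-0.5, 0.0, 0.1]
width: 0.821
finger_force: 0.0
```

Request:
{"name": "arm_command", "arguments": {"twist": [[0,0,0],[0,0,0],[0,0,0],[0,0,0],[0,0,0]], "translation": [[0,0,0],[0,0,0],[0,0,0],[0,0,0],[0,0,0]], "claw": [5,3.8,3.2,3.2,3.2], "newtons": 25}}

```text
time: 12.95
tcp_pos: [0.5435, 0.0396, 0.0991]
tool_rot: [-2.304, -2.135, 0.002]
contact_force: [-6.6, 0.4, 8.2]
width: 0.391
finger_force: 24.3
```

```bash
python3 -c "
from h import *
st()"
```

```text
t 12.95 tcp [0.5435 0.0396 0.0991] yaw_y -4.3 tilt 0.09 F [-6.6  0.4  8.2] w 3.34 ff 24.3 j [ 0.11  0.53 -0.38  1.91  0.28  0.76 -0.51]
```

Request:
{"name": "arm_command", "arguments": {"twist": [[0,0,-5],[0,0,-6],[0,0,-6],[0,0,-6]], "translation": [[0,-0.06,0],[0,0,-0.005],[0,0,-0.005],[0,0,-0.005]], "claw": [3.2,3.2,3.2,3.2]}}

```text
time: 13.45
tcp_pos: [0.5439, 0.0396, 0.0995]
tool_rot: [1.828, 2.555, -0.0]
contact_force: [-3.8, -0.0, 5.4]
width: 0.388
finger_force: 24.5
```

Request:
{"name": "arm_command", "arguments": {"twist": [[0,0,-6],[0,0,-6]], "translation": [[0,0,-0.005],[0,0,-0.005]], "claw": [3.2,3.2]}}

```text
time: 13.7
tcp_pos: [0.5441, 0.0397, 0.0996]
tool_rot: [1.551, 2.731, 0.0]
contact_force: [-3.7, 1.3, 4.9]
width: 0.388
finger_force: 24.4
```

```bash
python3 -c "
from h import *
st()"
```

```text
t 13.7 tcp [0.5441 0.0397 0.0996] yaw_y 30.8 tilt 0.04 F [-3.7  1.3  4.9] w 3.31 ff 24.4 j [ 0.22  0.56 -0.55  1.9   0.4   0.79 -0.  ]
```

Request:
{"name": "arm_command", "arguments": {"twist": [[0,0,-6],[0,0,-6],[0,0,-6]], "translation": [[0,0,0.04],[0,0,0],[0,0,0]], "claw": [3.2,3.2,3.2]}}

```text
time: 14.08
tcp_pos: [0.5444, 0.0399, 0.0997]
tool_rot: [1.104, 2.94, 0.001]
contact_force: [-4.6, 1.5, 10.3]
width: 0.391
finger_force: 24.8
```

Request:
{"name": "arm_command", "arguments": {"twist": [[0,0,-6],[0,0,-6],[0,0,-6]], "translation": [[0,0,0],[0,0,0],[0,0,0]], "claw": [3.2,3.2,3.2]}}

```text
time: 14.45
tcp_pos: [0.5446, 0.0402, 0.0997]
tool_rot: [0.63, 3.076, 0.001]
contact_force: [-2.8, 2.5, 9.0]
width: 0.389
finger_force: 24.7
```

Request:
{"name": "arm_command", "arguments": {"twist": [[0,0,-6],[0,0,-6]], "translation": [[0,0,0],[0,0,0]], "claw": [3.2,3.2]}}

```text
time: 14.7
tcp_pos: [0.5447, 0.0405, 0.0998]
tool_rot: [0.305, 3.125, 0.001]
contact_force: [-2.2, 3.9, 7.3]
width: 0.389
finger_force: 24.5
```

Request:
{"name": "arm_command", "arguments": {"twist": [[0,0,-6],[0,0,-6]], "translation": [[0,0,0],[0,0,0]], "claw": [3.2,3.2]}}

```text
time: 14.95
tcp_pos: [0.5447, 0.0407, 0.0991]
tool_rot: [-0.024, 3.139, 0.002]
contact_force: [1.2, 4.9, -1.5]
width: 0.387
finger_force: 25.0
```

```bash
python3 -c "
from h import *
st()"
```

```text
t 14.95 tcp [0.5447 0.0407 0.0991] yaw_y 90.9 tilt 0.15 F [ 1.2  4.9 -1.5] w 3.31 ff 25.0 j [ 0.39  0.64 -0.81  1.89  0.59  0.87  0.87]
```

It dropped at about 1.6 rad of backward turning: the push force vanished and z fell. I'll follow it down through the rest of the drop.

Request:
{"name": "arm_command", "arguments": {"twist": [[0,0,-5],[0,0,-5],[0,0,-5],[0,0,0]], "translation": [[0,-0.03,0.15],[0,-0.03,0.15],[0,0,0.15],[0,0,0.05]], "claw": [3.2,3.2,3.2,3.2]}}

```text
time: 15.45
tcp_pos: [0.5448, 0.041, 0.0958]
tool_rot: [-0.431, 3.109, 0.002]
contact_force: [-8.2, 2.7, 26.6]
width: 0.386
finger_force: 27.7
```

```bash
python3 -c "
from h import *
st()"
```

```text
t 15.45 tcp [0.5448 0.041  0.0958] yaw_y 105.8 tilt 0.19 F [-8.2  2.7 26.6] w 3.3 ff 27.7 j [ 0.43  0.66 -0.87  1.89  0.65  0.89  1.08]
```

The drop is complete: z is 4.0 mm lower after 110° (1.92 rad) of backward turning. I'll relieve the push and turn forward, following the pitch. The total should be about 395°, in two grips.

Request:
{"name": "arm_command", "arguments": {"twist": [[0,0,0],[0,0,4],[0,0,8],[0,0,8],[0,0,8],[0,0,8],[0,0,8],[0,0,8]], "translation": [[0,0,-0.28],[0,0,0],[0,0,0.01],[0,0,0.01],[0,0,0.01],[0,0,0.01],[0,0,0.01],[0,0,0.01]], "claw": [3.2,3.2,3.2,3.2,3.2,3.2,3.2,3.2]}}

```text
time: 16.45
tcp_pos: [0.5445, 0.04, 0.0961]
tool_rot: [0.986, 2.982, 0.003]
contact_force: [-0.6, 3.7, -1.2]
width: 0.393
finger_force: 25.4
```

```bash
python3 -c "
from h import *
st()"
```

```text
t 16.45 tcp [0.5445 0.04   0.0961] yaw_y 53.4 tilt 0.11 F [-0.6  3.7 -1.2] w 3.36 ff 25.4 j [ 0.29  0.59 -0.64  1.9   0.48  0.81  0.32]
```

Request:
{"name": "arm_command", "arguments": {"twist": [[0,0,0],[0,0,0],[0,0,0]], "translation": [[0,0,0.1],[0,0,0],[0,0,0]], "claw": [3.2,3.2,3.2]}}

```text
time: 16.82
tcp_pos: [0.5446, 0.04, 0.0956]
tool_rot: [0.973, 2.986, 0.002]
contact_force: [-3.4, 3.0, 8.7]
width: 0.391
finger_force: 26.4
```

Request:
{"name": "arm_command", "arguments": {"twist": [[0,0,0],[0,0,0],[0,0,0]], "translation": [[0,0,0.05],[0,0,0],[0,0,0]], "claw": [3.2,3.2,3.2]}}

```text
time: 17.2
tcp_pos: [0.5446, 0.04, 0.0955]
tool_rot: [0.973, 2.985, 0.002]
contact_force: [-4.9, 3.8, 13.7]
width: 0.389
finger_force: 26.9
```

Request:
{"name": "arm_command", "arguments": {"twist": [[0,0,0],[0,0,0],[0,0,0],[0,0,0],[0,0,0],[0,0,0],[0,0,0],[0,0,0],[0,0,0]], "translation": [[0,0,-0.12],[0,0,0],[0,0,0],[0,0,0],[0,0,0],[0,0,-3],[0,0,-4],[0,0,-4],[0,0,0]], "claw": [3.2,5,7,7,7,7,7,7,7]}}

```text
time: 18.32
tcp_pos: [0.5458, 0.0394, 0.208]
tool_rot: [0.979, 2.98, 0.003]
contact_force: [0.6, -0.1, -1.1]
width: 0.818
finger_force: 0.0
```

```bash
python3 - <<'E'
from h import *
st()
Z0=None
old=cloud('scene')  # before (g4)
def top(W):
    W=W*1000; m=(np.hypot(W[:,0]-544.4,W[:,1]-39.3)<12)&(W[:,2]>92)&(W[:,2]<110); return m.sum(),np.median(W[m][:,2]).round(2),W[m][:,2].mean().round(2)
print('before',top(old[0]))
grab('scene'); a=cloud('scene'); print('after',top(a[0]))
W=a[0]*1000; m=(np.hypot(W[:,0]-544.4,W[:,1]-39.3)<20)&(W[:,2]>94)&(W[:,2]<112); print(W[m].min(0).round(),W[m].max(0).round(),m.sum())
E
```

```text
t 18.32 tcp [0.5458 0.0394 0.208 ] yaw_y 53.6 tilt 0.31 F [ 0.6 -0.1 -1.1] w 6.98 ff 0.0 j [ 0.36  0.45 -0.73  1.79  0.35  1.03  0.44]
before (np.int64(51), np.float64(104.4), np.float64(104.44))
after (np.int64(57), np.float64(100.96), np.float64(100.81))
[528.  21.  94.] [560.  55. 104.] 139
```

The head top is 3.5 mm lower than at the start. The drop (from about 1 mm down to 4 mm) plus 0.9 rad forward should give just that, so the thread has started, with travel about 4.4 mm and turn about -1.0 rad. That leaves about 350° forward, in two grips.

```bash
python3 -c "
from h import *
plan(.5442,.0398,.095,103)"
```

```text
twist [  0.    0.2 -49.4] then shift cm [ 0.04  0.1  11.12]
twist [  0.2  -0.  130.6] then shift cm [-0.04 -0.1  11.12]
```

Request:
{"name": "arm_command", "arguments": {"twist": [[0,0,-8.2],[0,0,-8.2],[0,0,-8.2],[0,0,-8.2],[0,0,-8.2],[0,0.2,-8.4],[0,0,0],[0,0,0],[0,0,0],[0,0,0]], "translation": [[0,0,0],[0,0,0],[0,0,0],[0,0,0],[0,0,0],[0.04,0.1,2],[0,0,4],[0,0,3.5],[0,0,1.6],[0,0,0]], "claw": [7,7,7,7,7,7,7,7,7,7]}}

```text
time: 19.62
tcp_pos: [0.5425, 0.0398, 0.093]
tool_rot: [0.357, -3.115, -0.0]
contact_force: [-0.1, 0.5, 0.3]
width: 0.819
finger_force: 0.0
```

Request:
{"name": "arm_command", "arguments": {"twist": [[0,0,0],[0,0,0],[0,0,0],[0,0,0],[0,0,0]], "translation": [[0,0,0],[0,0,0],[0,0,0],[0,0,0],[0,0,0]], "claw": [5,3.8,3.2,3.2,3.2], "newtons": 25}}

```text
time: 20.25
tcp_pos: [0.5439, 0.0408, 0.0951]
tool_rot: [0.358, -3.12, -0.001]
contact_force: [-1.8, 3.6, 6.8]
width: 0.391
finger_force: 25.0
```

```bash
python3 -c "
from h import *
st()"
```

```text
t 20.25 tcp [0.5439 0.0408 0.0951] yaw_y 103.1 tilt 0.1 F [-1.8  3.6  6.8] w 3.34 ff 25.0 j [ 0.41  0.65 -0.84  1.89  0.62  0.88  1.06]
```

Request:
{"name": "arm_command", "arguments": {"twist": [[0,0,4],[0,0,8],[0,0,8],[0,0,8],[0,0,8],[0,0,8],[0,0,8],[0,0,8],[0,0,8],[0,0,8],[0,0,8],[0,0,4]], "translation": [[0,-0.03,0.005],[0,0,0.009],[0,0,0.009],[0,0,0.009],[0,0,0.009],[0,0,0.009],[0,0,0.009],[0,0,0.009],[0,0,0.009],[0,0,0.009],[0,0,0.009],[0,0,0.005]], "claw": [3.2,3.2,3.2,3.2,3.2,3.2,3.2,3.2,3.2,3.2,3.2,3.2]}}

```text
time: 21.75
tcp_pos: [0.5437, 0.0404, 0.0941]
tool_rot: [-1.913, -2.489, 0.002]
contact_force: [-3.2, 3.0, 7.5]
width: 0.39
finger_force: 25.1
```

```bash
python3 -c "
from h import *
st()"
```

```text
t 21.75 tcp [0.5437 0.0404 0.0941] yaw_y 14.9 tilt 0.12 F [-3.2  3.   7.5] w 3.33 ff 25.1 j [ 0.15  0.54 -0.45  1.91  0.33  0.76 -0.22]
```

The descent matches the pitch (1.0 mm in 88°). Continuing.

Request:
{"name": "arm_command", "arguments": {"twist": [[0,0,4],[0,0,8],[0,0,8],[0,0,8],[0,0,8],[0,0,8],[0,0,8],[0,0,8],[0,0,8],[0,0,8],[0,0,8],[0,0,4]], "translation": [[0,0,0.005],[0,0,0.009],[0,0,0.009],[0,0,0.009],[0,0,0.009],[0,0,0.009],[0,0,0.009],[0,0,0.009],[0,0,0.009],[0,0,0.009],[0,0,0.009],[0,0,0.005]], "claw": [3.2,3.2,3.2,3.2,3.2,3.2,3.2,3.2,3.2,3.2,3.2,3.2]}}

```text
time: 23.25
tcp_pos: [0.5432, 0.0406, 0.093]
tool_rot: [-3.106, -0.462, 0.005]
contact_force: [-4.1, 2.3, 8.8]
width: 0.389
finger_force: 25.3
```

```bash
python3 -c "
from h import *
st()"
```

```text
t 23.25 tcp [0.5432 0.0406 0.093 ] yaw_y -73.1 tilt 0.19 F [-4.1  2.3  8.8] w 3.32 ff 25.3 j [-0.15  0.5  -0.04  1.94  0.02  0.7  -1.47]
```

Request:
{"name": "arm_command", "arguments": {"twist": [[0,0,0],[0,0,0],[0,0,0],[0,0,0],[0,0,-9],[0,0,-9],[0,0,-9],[0,0,-9],[0,0,-9],[0,0,-9],[0,0,-9],[0,0,-9],[0,0,-9],[0,0,-9],[0,0,-9],[0,0,-9],[0,0,-9]], "translation": [[0,0,0],[0,0,0],[0,0,0],[0,0,0],[0,0,0],[0,0,0],[0,0,0],[0,0,0],[0,0,0],[0,0,0],[0,0,0],[0,0,0],[0,0,0],[0,0,0],[0,0,0],[0,0,0],[0,0,0]], "claw": [5,7,7,7,7,7,7,7,7,7,7,7,7,7,7,7,7]}}

```text
time: 25.38
tcp_pos: [0.5434, 0.0392, 0.092]
tool_rot: [-1.218, -2.893, 0.003]
contact_force: [-0.0, 0.3, -0.2]
width: 0.82
finger_force: 0.0
```

Request:
{"name": "arm_command", "arguments": {"twist": [[0,0,-9],[0,0,-9],[0,0,-9],[0,0,-9],[0,0,-9],[0,0,-9],[0,0,0],[0,0,0]], "translation": [[0,0,0],[0,0,0],[0,0,0],[0,0,0],[0,0,0],[0,0,0],[0,0,0],[0,0,0]], "claw": [7,7,7,7,7,7,7,7]}}

```text
time: 26.38
tcp_pos: [0.5434, 0.0393, 0.092]
tool_rot: [0.214, -3.131, 0.0]
contact_force: [-0.0, -0.3, 0.1]
width: 0.822
finger_force: 0.0
```

```bash
python3 -c "
from h import *
st(); plan(.5438,.0402,.0913,97.8)"
```

```text
t 26.38 tcp [0.5434 0.0393 0.092 ] yaw_y 97.8 tilt 0.21 F [-0.  -0.3  0.1] w 7.02 ff 0.0 j [ 0.4   0.65 -0.81  1.89  0.61  0.87  0.98]
twist [-0.  -0.2  0. ] then shift cm [-0.05  0.08  0.07]
twist [   0.3   -0.  -180. ] then shift cm [ 0.05 -0.08  0.07]
```

Request:
{"name": "arm_command", "arguments": {"twist": [[0,0,0],[0,0,0],[0,0,0],[0,0,0],[0,0,0],[0,0,0]], "translation": [[-0.05,0.08,0],[0,0,0],[0,0,0],[0,0,0],[0,0,0],[0,0,0]], "claw": [7,5,3.8,3.2,3.2,3.2], "newtons": 25}}

```text
time: 27.12
tcp_pos: [0.5438, 0.0409, 0.0922]
tool_rot: [0.221, -3.131, -0.0]
contact_force: [-1.8, 3.4, 2.8]
width: 0.39
finger_force: 24.8
```

Request:
{"name": "arm_command", "arguments": {"twist": [[0,0,4],[0,0,8],[0,0,8],[0,0,8],[0,0,8],[0,0,8],[0,0,8],[0,0,8],[0,0,8],[0,0,8],[0,0,8],[0,0,4]], "translation": [[0,0,0.005],[0,0,0.009],[0,0,0.009],[0,0,0.009],[0,0,0.009],[0,0,0.009],[0,0,0.009],[0,0,0.009],[0,0,0.009],[0,0,0.009],[0,0,0.009],[0,0,0.005]], "claw": [3.2,3.2,3.2,3.2,3.2,3.2,3.2,3.2,3.2,3.2,3.2,3.2]}}

```text
time: 28.62
tcp_pos: [0.5436, 0.0406, 0.0912]
tool_rot: [-2.021, -2.403, 0.004]
contact_force: [-2.4, 1.8, 3.5]
width: 0.392
finger_force: 25.0
```

```bash
python3 -c "
from h import *
st()"
```

```text
t 28.62 tcp [0.5436 0.0406 0.0912] yaw_y 9.9 tilt 0.21 F [-2.4  1.8  3.5] w 3.35 ff 25.0 j [ 0.13  0.54 -0.42  1.91  0.32  0.75 -0.3 ]
```

Request:
{"name": "arm_command", "arguments": {"twist": [[0,0,5],[0,0,8],[0,0,8],[0,0,8],[0,0,8],[0,0,8],[0,0,8],[0,0,8],[0,0,8],[0,0,8],[0,0,8],[0,0,5],[0,0,0],[0,0,0],[0,0,0]], "translation": [[0,0,0.005],[0,0,0.009],[0,0,0.009],[0,0,0.009],[0,0,0.009],[0,0,0.009],[0,0,0.009],[0,0,0.009],[0,0,0.009],[0,0,0.009],[0,0,0.009],[0,0,0.005],[0,0,0],[0,0,0],[0,0,0]], "claw": [3.2,3.2,3.2,3.2,3.2,3.2,3.2,3.2,3.2,3.2,3.2,3.2,3.2,3.2,3.2]}}

```text
time: 30.5
tcp_pos: [0.5433, 0.0407, 0.0901]
tool_rot: [-3.129, -0.278, 0.007]
contact_force: [-3.8, 3.3, 5.5]
width: 0.387
finger_force: 25.2
```

```bash
python3 - <<'E'
from h import *
st(); p=None
grab('scene'); W,C,u,v=cloud('scene'); W=W*1000
m=(np.hypot(W[:,0]-544.4,W[:,1]-39.3)<14)&(W[:,2]>88)&(W[:,2]<106)&(C.min(1)>90); print(m.sum(),np.median(W[m][:,2]) if m.any() else 0)
save('scene','g5.png',(290,90,440,240),4)
E
```

```text
t 30.5 tcp [0.5433 0.0407 0.0901] yaw_y -79.8 tilt 0.25 F [-3.8  3.3  5.5] w 3.31 ff 25.2 j [-0.17  0.51 -0.    1.94  0.    0.7  -1.57]
30 96.18534864630715
```

View pics/g5.png

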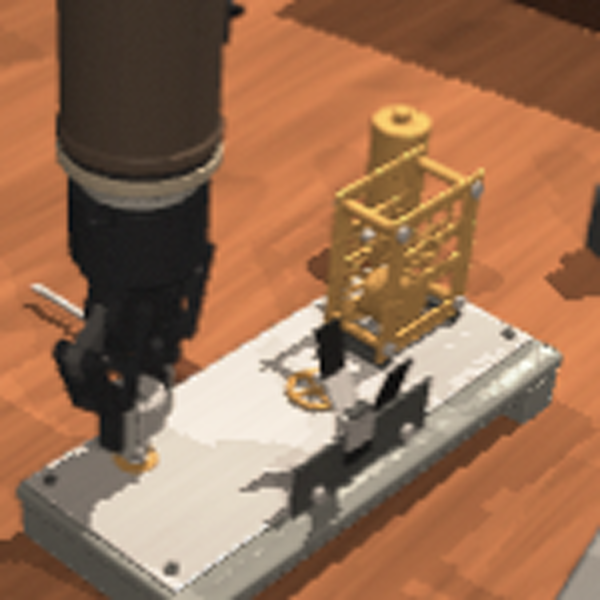

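The picture shows the clip upright on the lip at (360,420), the fingers holding the screw head at (140,400), and the movement and wheel untouched. The head top is at about 96.5 mm, around 7.5 mm below its start, which is on target, and everything is still.

```bash
python3 -c "
from workcell import workorder
print(workorder.sign_off())"
```

```text
the job is handed in; nothing more can be done
None
```

I handed the job in at 30.5 s: the clip grips the lip and flange by itself, and the clamp screw dropped off its thread start, was run about one turn forward (about 8.3 mm down, estimated) and is held still in the fingers. Sign-off returned no verdict.

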